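# Draw in the loose end board of a flat-pack glove-box holder with its cam lock

### The arm

A 6-joint arm with a two-finger parallel gripper is mounted at the origin on the work surface. World frame = base frame: x ahead of the robot, y to its left, z up, the work surface at z = 0. Lengths are in m, angles in rad, forces in N, time in s.
With the tool pointing down it reaches from about 0.2 to 0.875 m from the base axis. Payload 3.4 kg.
Tool frame: the origin (TCP) lies between the finger pads; the fingertips stand 19 mm ahead of it and the grasp point (between the pads) is the TCP; z points along the fingers, x is the direction in which the jaws open and shut, and the axes are right-handed (so a half turn about z gives the same grasp; the last joint's range is limited). The gripper opens to 94 mm and grips with 3 to 60 N. Pads are 16 mm wide; open, the fingers measure 119 mm over their backs; the gripper's body (75 mm by 177 mm) begins 78 mm behind the grasp point.
Start: joints at [0.986, 0.276, 1.505, -0, 1.361, -0.121], TCP at [0.257, 0.514, 0.224] pointing down, gripper open.
Joint ranges: [-2.89, 2.89], [-0.75, 2.08], [0.22, 2.7], [-1.18, 4.32], [0.11, 2.71], [-2.7, 2.7]. Speed limits (rad/s): [2.57, 2.57, 3.14, 3.14, 3.14, 3.14].

### API

Orientations are given as a unit quaternion [x, y, z, w].
In Python, from plant import sensors, vision, order gives the robot as it stands. The module is installed in compiled form; this text tells all that it offers.
- The arm moves only by the shell command python3 -m handwheel 'ROWS'. ROWS is text: rows parted by semicolons, each of 7 numbers parted by spaces: the closure, from -1 (fully open) to 1 (shut), then the shift along the world's x, y, z in mm, then the turn, a rotation vector about the world's x, y, z in degrees. A call has 1 to 10 rows; each row shifts and turns the commanded pose from where the row before left it; what a row does not reach is not made up. A row lasts 1/8 s, in which the tool goes at most 62.5 mm and 10.7 degrees, less where a joint would pass 70% of its speed; a pose out of reach is approached as far as the arm can. A call is refused whole if a number of a shift passes 62.5 or a number of a turn 10.7, either way. A call with a gripper value outside its range is refused whole. The fingers move at their own pace and stop on an object; the grip force is fixed at half the most. Time passes only in rows, so rows that do not move let the fingers close. It gives the time, the measured TCP pose, the force and the opening at its end, in the units of the state.
- sensors.get_obs(): the state, without advancing time (a new reading comes with each control period).
- vision.camera(name): name is "scene" or "top" or "wrist"; returns a dict with "pixels" (400x640x3 uint8, red, green, blue), "depth" (400x640 float32, m along the optical axis (not along the pixel's ray), 0 where there is no reading), "camera_matrix" (3x3 intrinsics, pixels), "pose" (4x4, takes a point from camera to world coordinates); the wrist camera has in their place "hand_eye" (4x4, takes a point from camera to tool coordinates, whose origin is the TCP and whose axes are the tool frame's). Camera axes: x right, y down, z forward; pixel columns grow to the right and rows downward; lengths in m; the calibration is good to about 2 mm. A picture is of the moment at which its call begins: read the wrist's pose just before it.
- order.close_job(): hands the job in, once; it reports no verdict.
The state is a dict: "time_s": time; "joints": joint angles; "qvel": joint speeds; "tau": joint torques, N m; "eef_pos": TCP position; "orientation": TCP orientation; "force": force on the tool from outside, world axes, zero at the start; "torque": the same for the moment, N m; "opening": finger opening in m.
Only numpy, scipy, OpenCV 4.12 (cv2) and the standard library are available. Lean on these libraries where they do the work, as an engineer would, in place of code of your own. Each camera call takes 0.05 s, during which the arm holds its last target. There are 200 camera calls.

### The job

Two wooden glove-box holders for the test cabin lie on the table; one of them still has its end board standing off by a gap with the bolt showing. Take the yellow wide-blade screwdriver from the wooden tool block, put it in the slot of that holder's grey cam disc and turn the disc clockwise until the end board is drawn fully home. Then put the screwdriver back, upright, in the hole it came from, and leave the blue screwdriver in its place.

Things in the scene. Friction and masses are not known exactly. Their poses are not given: they have to be found in the camera images.
- screwdriver: Yellow, 135 mm long, stands in the tool block. Origin: centre of the blade's lower end, 5 mm above the table; z up to the handle. Blade 20 mm wide along x, 4 thick along y, up to z = 22 mm; 12 mm round shank; 42 mm flange (underside z = 55 mm) rests on the block; handle 36 (x) by 24 (y) mm, flat-sided, z = 60 to 135. Grip near z = 110 from above, across the 24 mm flats (closing along y). 0.1 to 0.2 kg.
- blue_driver: Blue screwdriver with a thin round 8 mm tip, in the other hole; handle, flange and origin as the yellow one. Not needed, stays in its place. The fixed dark wooden tool block is 190 x 80 x 60 mm with two round through holes, 30 mm across, centres 95 mm apart.
- cam_slot (a point): Centre of the slot's floor in the grey 44 mm cam disc of the holder with the gap, 28 mm above the table; x along the slot, z up; the disc turns about this z. Slot black-floored, 40 mm long, open-ended, 8.5 mm wide, its upper 4 mm a 45 degree funnel 16.5 mm wide at the disc's top, 8 mm above the floor. Holder fixed, 160 x 180 mm, three sides 65 mm high. The other holder is alike but tight, no gap.
- cam (a joint): Angle of that cam, rad: 0 at the start, grows clockwise seen from above, hard stop at 1.05 (60 degrees). Draws the end board in evenly: 14 mm gap at 0, none at 1.05. Resists with about 0.1 N m and stays where left. The blade has about 0.35 rad of play either way in the slot, so the screwdriver must turn about 1.4 rad from alignment.
Things that resemble listed ones, but are neither listed nor needed, are in the scene too. Of the things shaped like the screwdriver, the yellow one is meant.

How it is judged:
By the outcome, as a careful person would: the job done as asked, in the order asked, and still so for the second after the job is handed in, with the robot touching nothing.
It also fails if it takes over 51 s, if anything falls off the work surface, if the arm or the gripper's body presses on something with over 40 N, if the wrist force passes 120 N, or if a joint passes its speed limit or range.

## Working session

There is one attempt and no reset: what is moved stays moved. The work goes in short steps, Python scripts to look and compute and a shell command to move; the robot and the scene stay as the last step left them, time stands still between calls to the robot, and variables do not carry over. Pictures are saved under pics/ and viewed, about 8 in all and at most 12, crops included, and the job is handed in when it is done.

```bash
mkdir -p pics; cat > h.py <<'E'
import numpy as np, cv2
from plant import sensors, vision, order
from scipy.spatial.transform import Rotation as R
def snap(n,tag):
    o=sensors.get_obs(); c=vision.camera(n)
    if n=='wrist':
        T=np.eye(4);T[:3,:3]=R.from_quat(o['orientation']).as_matrix();T[:3,3]=o['eef_pos'];c['pose']=T@c['hand_eye']
    cv2.imwrite(f'pics/{tag}.png',c['pixels'][:,:,::-1])
    np.savez(f'pics/{tag}.npz',**{k:c[k] for k in('pixels','depth','camera_matrix','pose')})
    return c
def ray(c,uv,z):
    K=c['camera_matrix'];P=c['pose'];uv=np.atleast_2d(uv).astype(float)
    d=np.c_[(uv-[K[0,2],K[1,2]])/[K[0,0],K[1,1]],np.ones(len(uv))]@P[:3,:3].T
    return P[:3,3]+d*((z-P[2,3])/d[:,2])[:,None]
def cloud(c):
    K=c['camera_matrix'];P=c['pose'];D=c['depth'];v,u=np.indices(D.shape)
    p=np.stack([(u-K[0,2])/K[0,0]*D,(v-K[1,2])/K[1,1]*D,D],-1)
    return p@P[:3,:3].T+P[:3,3]
E
python3 - <<'E'
from h import *
a=snap('top','top0');b=snap('scene','scene0')
print(a['pose'],a['camera_matrix'],sensors.get_obs())
E
```

```text
[[-0.05086396 -0.97400543  0.2207403   0.32847972]
 [-0.99868655  0.05096998 -0.0052193   0.0199413 ]
 [-0.0061675  -0.22071585 -0.97531865  0.92055048]
 [ 0.          0.          0.          1.        ]] [[448.0563043    0.         320.94395703]
 [  0.         448.0563043  199.77508294]
 [  0.           0.           1.        ]] {'time_s': 0.1, 'joints': array([ 9.85996011e-01,  2.76534161e-01,  1.50596846e+00, -2.62628219e-05,
        1.36068925e+00, -1.20986625e-01]), 'qvel': array([ 0.00155647, -0.00092498, -0.00129027,  0.00023382, -0.00072287,
        0.00086608]), 'tau': array([ 3.30697425e-03, -4.05452299e+01, -2.37780511e+01,  7.06964359e-02,
        2.99253466e-02, -4.26579459e-05]), 'eef_pos': array([0.25698464, 0.5138643 , 0.22370501]), 'orientation': array([ 8.50692745e-01,  5.25662642e-01, -7.20596309e-04,  3.46810349e-04]), 'force': array([0.89820339, 0.71056529, 0.39141713]), 'torque': array([ 0.0107827 , -0.01243184, -0.03389406]), 'opening': 0.09398034093873371}
```

View pics/top0.png

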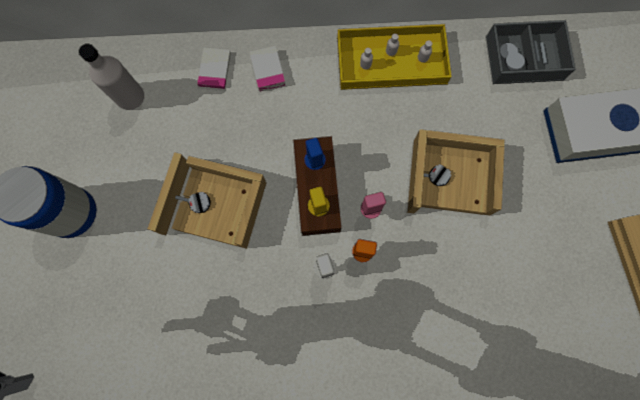

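View pics/scene0.png

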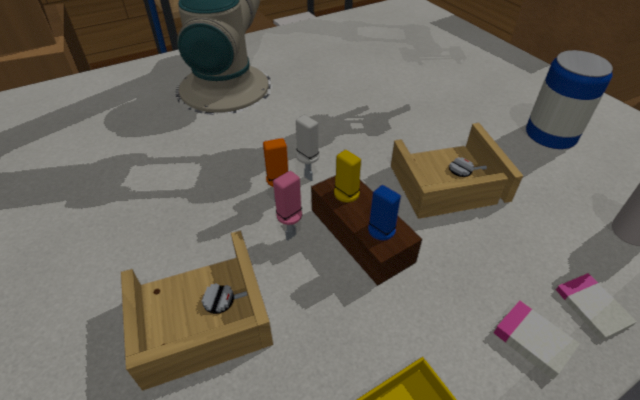

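The top view shows the gapped holder at left, with its cam at about (200,203) and the bolt at (180,198). The tool block is in the middle, with the yellow handle at (318,200) and the blue one at (314,152). The tight holder is at right. Pink, orange and white lookalikes stand on the table near the block.

```bash
python3 - <<'E'
from h import *
a=dict(np.load('pics/top0.npz'))
P=cloud(a);hsv=cv2.cvtColor(a['pixels'],cv2.COLOR_RGB2HSV)
def comp(m,roi,name,zlo,zhi):
    mm=np.zeros(m.shape,bool);x0,y0,x1,y1=roi;mm[y0:y1,x0:x1]=m[y0:y1,x0:x1]
    mm&=(P[...,2]>zlo)&(P[...,2]<zhi)
    q=P[mm];print(name,len(q),np.median(q,0).round(3))
    r=cv2.minAreaRect((q[:,:2]*1000).astype(np.float32));print(np.round(r[0],1),np.round(r[1],1),round(r[2],1))
H,S,V=[hsv[...,i] for i in range(3)]
comp((H>20)&(H<35)&(S>150),(295,180,340,225),'yellow',.132,.15)
comp((H>105)&(H<130)&(S>120),(295,130,340,180),'blue',.132,.15)
comp((S<70),(185,188,215,218),'cam',.03,.045)
comp(S>=0,(360,185,390,220),'pink',.12,.16)
comp(S>=0,(350,235,380,265),'orange',.12,.16)
comp(S>=0,(312,250,336,280),'white',.08,.16)
print(P[203,200],P[197,180],P[210,235],P[160,300])
w=snap('wrist','w0');print(w['pose'].round(3)); print(w['hand_eye'].round(3))
E
```

```text
yellow 256 [0.511 0.022 0.14 ]
[511.9  22. ] [35.  23.8] 14.9
blue 233 [0.604 0.024 0.139]
[605.2  24.4] [34.5 24.1] 15.3
cam 256 [0.538 0.264 0.035]
[538.1 264.1] [38.4 37.5] 14.4
pink 280 [ 0.501 -0.08   0.135]
[503.  -80.5] [24.6 35.7] 11.5
orange 286 [ 0.418 -0.058  0.134]
[419.1 -58.4] [35.9 24.3] 76.5
white 300 [0.39  0.016 0.134]
[391.6  16. ] [36.  23.9] 15.5
[0.53663553 0.26219839 0.02807362] [0.55249135 0.30471065 0.0236557 ] [0.51930311 0.19174151 0.02339979] [0.60716412 0.05319318 0.06047247]
[[ 0.446  0.864  0.234  0.189]
 [ 0.895 -0.431 -0.118  0.548]
 [-0.001  0.262 -0.965  0.383]
 [ 0.     0.     0.     1.   ]]
[[ 1.     0.001  0.001 -0.   ]
 [-0.001  0.965  0.262 -0.076]
 [-0.001 -0.262  0.965 -0.159]
 [ 0.     0.     0.     1.   ]]
```

```bash
python3 -m handwheel '-1 47 -42 0 0 0 7;-1 47 -42 0 0 0 7;-1 47 -42 0 0 0 7;-1 47 -42 0 0 0 7;-1 47 -42 0 0 0 7;-1 46 -40 0 0 0 6.5;-1 0 0 0 0 0 0;-1 0 0 0 0 0 0'; python3 - <<'E'
from h import *
o=sensors.get_obs();print(o['eef_pos'],o['joints'])
w=snap('wrist','w1')
K=w['camera_matrix'];P=cloud(w)
c=(np.linalg.inv(w['pose'])@[.538,.264,.036,1])[:3];c=(K@c/c[2])[:2];print(c)
x,y=c.astype(int);im=w['pixels'][max(y-100,0):y+100,max(x-130,0):x+130,::-1]
cv2.imwrite('pics/w1c.png',cv2.resize(im,None,fx=3,fy=3)[:600,:800])
print(max(x-130,0),max(y-100,0))
E
```

```text
time_s: 1.15
eef_pos: [0.5357, 0.2661, 0.224]
orientation: [0.61, 0.793, -0.0, -0.001]
force: [0.2, 0.6, -0.6]
opening: 0.094
[0.53565593 0.26608297 0.22398664] [ 3.44128607e-01  3.11797420e-01  1.45391628e+00  1.00091917e-03
  1.37744059e+00 -1.48601246e+00]
[316.70196234 187.11202136]
186 87
```

View pics/w1c.png

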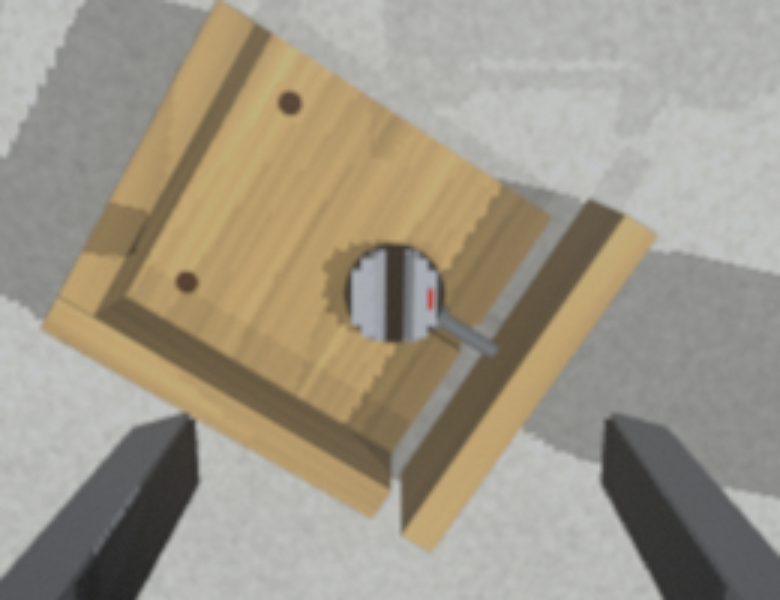

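The wrist crop shows the gap and the bolt. The disc is centred at crop (396,292) and its black slot runs nearly vertical in the image. Next I measure the slot.

```bash
python3 - <<'E'
from h import *
w=dict(np.load('pics/w1.npz'));P=cloud(w);hsv=cv2.cvtColor(w['pixels'],cv2.COLOR_RGB2HSV)
u0,v0=186+396/3,87+292/3
v,u=np.indices((400,640));near=np.hypot(u-u0,v-v0)<21
g=w['pixels'].max(2)
# disc: low-saturation (walls of wood are saturated)
m=(near&(hsv[...,1]<90)|(near&(np.hypot(u-u0,v-v0)<15))).astype(np.uint8)
n,l,st,ce=cv2.connectedComponentsWithStats(m);k=l[int(v0),int(u0)]
d=near&(np.hypot(u-u0,v-v0)<15)
gp=d&(g>130); vs=np.argwhere(gp)
dk=d&(g<70);print(dk.sum(),gp.sum(), 'floor z',np.median(P[dk],0),'top',np.median(P[gp],0))
q=ray(w,np.argwhere(dk)[:,::-1],.028)[:,:2]*1000
print(cv2.minAreaRect(q.astype(np.float32)),q.mean(0))
vx=cv2.fitLine(q.astype(np.float32),cv2.DIST_HUBER,0,.01,.01).ravel();print(vx,np.degrees(np.arctan2(vx[1],vx[0])))
cnt,_=cv2.findContours((l==k).astype(np.uint8),cv2.RETR_EXTERNAL,cv2.CHAIN_APPROX_NONE)
h=max(cnt,key=cv2.contourArea)[:,0]
p=ray(w,h,.036)[:,:2]*1000;print('disc',cv2.minEnclosingCircle(p.astype(np.float32)),cv2.fitEllipse(p.astype(np.float32)))
# rows scan of floor centre & limits
for r in range(int(v0)-14,int(v0)+15,4):
    c=np.where(g[r,int(u0)-16:int(u0)+17]<70)[0]+int(u0)-16;print(r,c.min() if len(c) else None,c.max() if len(c) else None)
print('yellow in view?')
E
```

```text
149 413 floor z [0.53637483 0.26391457 0.0274963 ] top [0.53482539 0.26056398 0.03507592]
((536.5245971679688, 263.9263916015625), (38.90133285522461, 5.32684326171875), 14.89488697052002) [536.45942345 263.95991186]
[9.6677238e-01 2.5563869e-01 5.3642639e+02 2.6393378e+02] 14.811434
disc ((535.7225341796875, 266.7294616699219), 24.855865478515625) ((535.642333984375, 264.98980712890625), (42.02292251586914, 46.281734466552734), 160.15713500976562)
170 315 319
174 315 319
178 315 319
182 315 319
186 315 319
190 315 319
194 315 319
198 315 319
yellow in view?
```

```bash
python3 -m handwheel '-1 -6 -60 0 0 0 0;-1 -6 -60 0 0 0 0;-1 -6 -60 0 0 0 0;-1 -6 -60 0 0 0 0;-1 0 -4 0 0 0 0;-1 0 0 0 0 0 0'; python3 - <<'E'
from h import *
o=sensors.get_obs();print(o['eef_pos'],o['joints'])
w=snap('wrist','w2');P=cloud(w);hsv=cv2.cvtColor(w['pixels'],cv2.COLOR_RGB2HSV)
m=(hsv[...,0]>20)&(hsv[...,0]<35)&(hsv[...,1]>150)&(P[...,2]>.13)&(P[...,2]<.15)
q=ray(w,np.argwhere(m)[:,::-1],.14)[:,:2]*1000
print(m.sum(),np.median(P[m],0),cv2.minAreaRect(q.astype(np.float32)),q.mean(0))
E
```

```text
time_s: 1.95
eef_pos: [0.5119, 0.0235, 0.2247]
orientation: [0.609, 0.793, 0.001, -0.0]
force: [0.2, 0.6, 0.4]
opening: 0.0939
[0.51189443 0.02345996 0.22474437] [-9.09785498e-02  1.81110432e-01  1.63312494e+00  1.30461554e-03
  1.32709266e+00 -1.92313947e+00]
924 [0.50851066 0.02078954 0.13896011] ((508.94000244140625, 20.621299743652344), (35.73078155517578, 22.84758758544922), 15.563637733459473) [508.49282209  20.7078502 ]
```

View pics/w2.png

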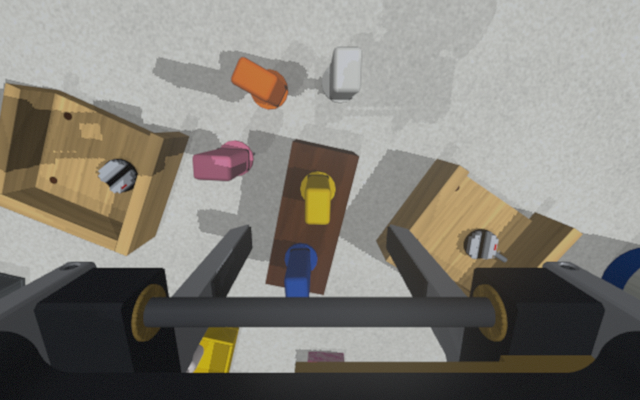

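The wrist view shows the yellow handle centred between the fingers at about (318,200). The pink driver and the other holder are clear of them. Now descend and grip.

```bash
python3 -m handwheel '-1 -2 -2 -35 0 0 0;-1 0 0 -35 0 0 0;-1 0 0 -30 0 0 0;-1 0 0 -9.5 0 0 0;-1 0 0 0 0 0 0;1 0 0 0 0 0 0;1 0 0 0 0 0 0;1 0 0 0 0 0 0;1 0 0 0 0 0 0;1 0 0 0 0 0 0'
```

```text
time_s: 3.25
eef_pos: [0.5103, 0.0199, 0.1151]
orientation: [0.609, 0.793, 0.0, 0.0]
force: [-0.2, -0.7, -0.2]
opening: 0.0474
```

```bash
python3 -m handwheel '1 0 0 0 0 0 0;1 0 0 0 0 0 0;1 0 0 0 0 0 0;1 0 0 0 0 0 0;1 0 0 0 0 0 0'
```

```text
time_s: 3.88
eef_pos: [0.5102, 0.0202, 0.115]
orientation: [0.609, 0.793, 0.0, -0.0]
force: [-0.8, 1.2, 0.1]
opening: 0.0239
```

```bash
python3 -m handwheel '1 0 0 20 0 0 0;1 0 0 30 0 0 0;1 0 0 30 0 0 0;1 0 0 20 0 0 0;1 0 0 0 0 0 0;1 0 0 0 0 0 0'; python3 - <<'E'
from h import *
o=sensors.get_obs();print(o['eef_pos'],o['force'])
w=snap('wrist','w3');P=cloud(w);hsv=cv2.cvtColor(w['pixels'],cv2.COLOR_RGB2HSV)
z=o['eef_pos'][2]+.025
m=(hsv[...,0]>20)&(hsv[...,0]<35)&(hsv[...,1]>150)&(abs(P[...,2]-z)<.01)
q=ray(w,np.argwhere(m)[:,::-1],z)[:,:2]
T=R.from_quat(o['orientation']).inv()
t=T.apply(np.c_[q-o['eef_pos'][:2],0*q[:,0]])*1000
print(m.sum(),np.median(P[m],0),t.min(0),t.max(0),'tool-frame centre',(t.min(0)+t.max(0))/2)
E
```

```text
time_s: 4.62
eef_pos: [0.5095, 0.02, 0.2139]
orientation: [0.609, 0.793, -0.001, -0.001]
force: [-0.3, 0.1, -1.8]
opening: 0.0242
[0.50954789 0.02004394 0.21393401] [-0.30895461  0.09474975 -1.7937211 ]
2536 [0.50602676 0.01919142 0.23793597] [-11.39303296 -22.14468194  -0.03032506] [11.28350464 15.34524518  0.0426048 ] tool-frame centre [-0.05476416 -3.39971838  0.00613987]
```

View pics/w3.png

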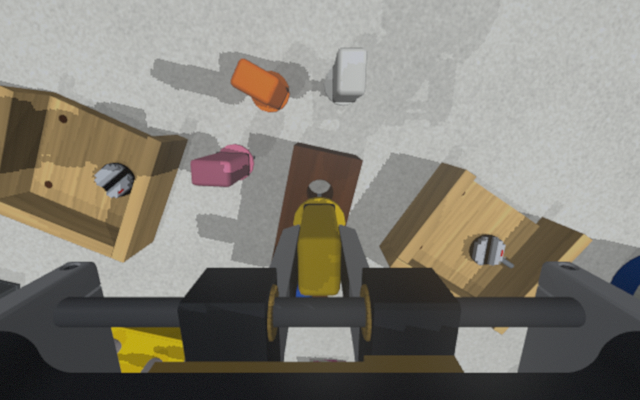

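The driver is gripped and lifted. The handle top spans about rows 232–295 and the gripper rod may hide its far end, so I refine the along-slot offset from the near edge in the saved picture.

```bash
python3 - <<'E'
from h import *
o=sensors.get_obs();E=o['eef_pos'];T=R.from_quat(o['orientation']).inv()
w=dict(np.load('pics/w3.npz'));P=cloud(w);g=w['pixels']
for r in range(196,302,6):
    p=P[r,320];t=T.apply(p-E)*1000
    print(r,g[r,320],p.round(4),t.round(1))
# scene & top cameras: top view of handle top face
a=snap('top','top1');Q=cloud(a);h=cv2.cvtColor(a['pixels'],cv2.COLOR_RGB2HSV)
m=(h[...,0]>20)&(h[...,0]<35)&(h[...,1]>140)&(abs(Q[...,2]-.239)<.03)&(np.hypot(Q[...,0]-.509,Q[...,1]-.02)<.05)
if m.sum():print('top',m.sum(),np.median(Q[m],0))
# flange in wrist image: yellow pixels at z ~ .16
hs=cv2.cvtColor(g,cv2.COLOR_RGB2HSV)
m=(hs[...,0]>20)&(hs[...,0]<35)&(hs[...,1]>140)&(abs(P[...,2]-.164)<.003)
t=T.apply(P[m]-E)*1000;print(m.sum(),t.min(0),t.max(0));
t2=t[:,:2]
# circle fit to outer (far) edge
A=t2[t2[:,1]<np.percentile(t2[:,1],100)]
best=[]
for x in range(-20,21,2):
    s=A[abs(A[:,0]-x)<1]
    if len(s):best.append((x,s[:,1].min()))
b=np.array(best);print(np.c_[b,b[:,1]+np.sqrt(np.maximum(21**2-b[:,0]**2,0))].round(1))
E
```

```text
196 [87 84 72] [0.5006 0.0189 0.1128] [  1.1  -8.5 100.9]
202 [126 109  42] [0.4927 0.0165 0.1639] [  0.8 -17.   49.8]
208 [101  88  39] [0.4925 0.0164 0.1807] [  0.8 -17.2  33.1]
214 [100  88  38] [0.4922 0.0162 0.1956] [  0.7 -17.6  18.1]
220 [101  87  36] [0.4923 0.0162 0.2075] [  0.7 -17.5   6.3]
226 [101  89  38] [0.4922 0.0161 0.2185] [  0.7 -17.7  -4.8]
232 [101  87  35] [0.492  0.016  0.2286] [  0.6 -17.9 -14.9]
238 [120 104  37] [0.4925 0.0161 0.2359] [  0.6 -17.4 -22.1]
244 [134 116  38] [0.4948 0.0167 0.2383] [  0.6 -15.  -24.6]
250 [133 115  34] [0.4978 0.0176 0.239 ] [  0.6 -11.9 -25.3]
256 [133 115  35] [0.5013 0.0185 0.2389] [  0.6  -8.3 -25.2]
262 [130 113  32] [0.5044 0.0193 0.2395] [  0.6  -5.1 -25.7]
268 [132 115  34] [0.508  0.0203 0.2391] [  0.6  -1.3 -25.4]
274 [131 114  36] [0.5118 0.0213 0.2386] [  0.6   2.6 -24.9]
280 [130 113  35] [0.5154 0.0223 0.2385] [  0.6   6.3 -24.8]
286 [130 113  34] [0.5185 0.0231 0.2394] [  0.6   9.5 -25.7]
292 [141 123  37] [0.5228 0.0243 0.2383] [  0.6  13.9 -24.6]
298 [53 50 51] [4.359e-01 3.000e-04 3.734e-01] [  -0.   -76.5 -159.5]
top 119 [0.49657105 0.01640467 0.23629347]
388 [-20.84261041 -20.16968099  46.75563328] [20.19433303  1.69609966 52.65028976]
[[-20.   -7.8  -1.4]
 [-18.  -10.8   0. ]
 [-16.  -13.8  -0.2]
 [-14.  -15.3   0.3]
 [-12.  -16.7   0.5]
 [-10.  -17.6   0.9]
 [ -8.  -19.    0.4]
 [ -6.  -19.    1.2]
 [ -4.  -19.8   0.9]
 [ -2.  -19.8   1.1]
 [  0.  -20.2   0.8]
 [  2.  -19.9   1. ]
 [  4.  -19.3   1.3]
 [  6.  -19.1   1. ]
 [  8.  -18.5   0.9]
 [ 10.  -17.4   1.1]
 [ 12.  -16.1   1.1]
 [ 14.  -14.8   0.8]
 [ 16.  -12.9   0.7]
 [ 18.   -9.5   1.3]
 [ 20.   -5.9   0.5]]
```

The near handle face and the flange arc both put the driver axis within 1 mm of the TCP, so I carry it over the cam.

```bash
python3 -m handwheel '1 6 55 0 0 0 0;1 6 55 0 0 0 0;1 6 55 0 0 0 0;1 6 55 0 0 0 0;1 3 24 0 0 0 0;1 0 0 0 0 0 0;1 0 0 -30 0 0 0;1 0 0 -26 0 0 0;1 0 0 0 0 0 0;1 0 0 0 0 0 0'; python3 - <<'E'
from h import *
o=sensors.get_obs();print(o['eef_pos'],o['joints'],o['force'])
w=snap('wrist','w4')
cv2.imwrite('pics/w4c.png',cv2.resize(w['pixels'][120:310,200:450,::-1],None,fx=3,fy=3))
E
```

```text
time_s: 5.98
eef_pos: [0.5379, 0.2631, 0.1599]
orientation: [0.61, 0.793, 0.0, 0.0]
force: [-0.3, -0.5, -1.6]
opening: 0.0238
[0.53792426 0.26309313 0.15986709] [ 3.38973462e-01  3.52142155e-01  1.55675368e+00 -4.22347594e-04
  1.23166593e+00 -1.49101760e+00] [-0.29751642 -0.49275247 -1.57729789]
```

View pics/w4c.png

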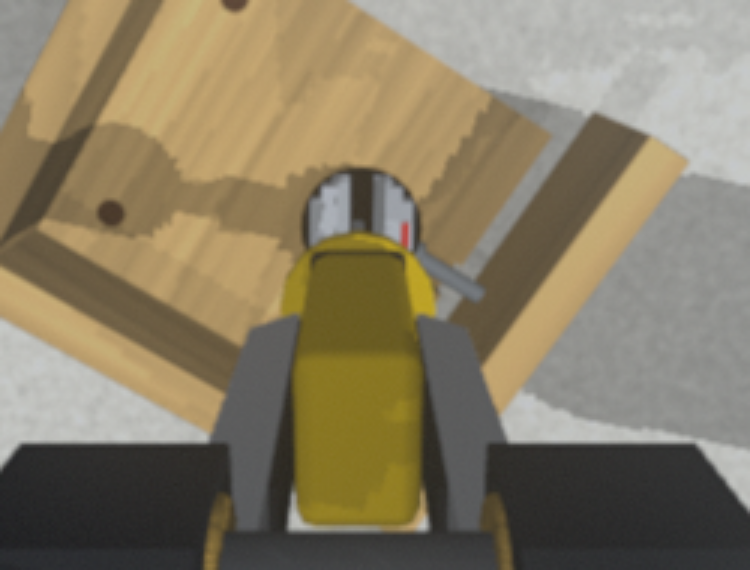

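The view confirms it: the slot at crop column 361 lines up with the driver, whose fingers are centred at 359. Lower into the slot.

```bash
python3 -m handwheel '1 -1.2 0.5 -8 0 0 0;1 0 0 -6 0 0 0;1 0 0 -4 0 0 0;1 0 0 -3 0 0 0;1 0 0 0 0 0 0;1 0 0 0 0 0 0'
```

```text
time_s: 6.78
eef_pos: [0.5361, 0.2646, 0.138]
orientation: [0.609, 0.793, 0.0, 0.0]
force: [0.3, -0.4, -0.6]
opening: 0.0239
```

```bash
python3 -m handwheel '1 0 0 0 0 0 -7;1 0 0 0 0 0 -7;1 0 0 0 0 0 -7;1 0 0 0 0 0 -7;1 0 0 0 0 0 -7;1 0 0 0 0 0 0'; python3 -c "
from h import *
o=sensors.get_obs();print(o['force'],o['torque'])"; python3 -m handwheel '1 0 0 0 0 0 -7;1 0 0 0 0 0 -7;1 0 0 0 0 0 -7;1 0 0 0 0 0 -7;1 0 0 0 0 0 -7;1 0 0 0 0 0 -6;1 0 0 0 0 0 0;1 0 0 0 0 0 0';python3 -c "
from h import *
o=sensors.get_obs();print(o['force'],o['torque'],np.degrees(R.from_quat(o['orientation']).as_matrix()[:2,0]@[[1],[0]]), np.degrees(np.arctan2(*R.from_quat(o['orientation']).as_matrix()[[1,0],0])))"
```

```text
time_s: 7.52
eef_pos: [0.536, 0.2643, 0.1379]
orientation: [0.819, 0.574, -0.0, 0.0]
force: [-0.5, -0.2, -1.9]
opening: 0.0237
[-0.52461721 -0.17923977 -1.94901598] [-0.20560012  0.0232183   0.06610439]
time_s: 8.52
eef_pos: [0.5363, 0.2648, 0.138]
orientation: [0.968, 0.251, 0.0, -0.0]
force: [0.5, 1.0, -2.9]
opening: 0.024
[ 0.47270662  0.97516243 -2.87408395] [ 0.18267717 -0.2263526   0.05929121] [50.08324752] 29.059255656535885
```

```bash
for i in 1; do python3 -m handwheel '1 0 0 0 0 0 -3;1 0 0 0 0 0 -2;1 0 0 0 0 0 0'; done; python3 -c "
from h import *
o=sensors.get_obs();print(o['torque'])"; python3 -m handwheel '1 0 0 0 0 0 -3;1 0 0 0 0 0 0;1 0 0 0 0 0 0' ; python3 - <<'E'
from h import *
o=sensors.get_obs();print(o['torque'],np.degrees(np.arctan2(*R.from_quat(o['orientation']).as_matrix()[[1,0],0])))
w=snap('wrist','w5')
cv2.imwrite('pics/w5.png',w['pixels'][:,:,::-1])
E
```

```text
time_s: 8.9
eef_pos: [0.5364, 0.2648, 0.138]
orientation: [0.978, 0.208, 0.0, -0.0]
force: [1.1, 0.8, -2.8]
opening: 0.0239
[ 0.2575789  -0.38536823  0.21482431]
time_s: 9.28
eef_pos: [0.5365, 0.2647, 0.138]
orientation: [0.983, 0.182, 0.001, 0.0]
force: [2.4, 0.6, -4.6]
opening: 0.0241
[ 0.24829346 -0.54213823  0.3952097 ] 21.004006716411755
```

View pics/w5.png

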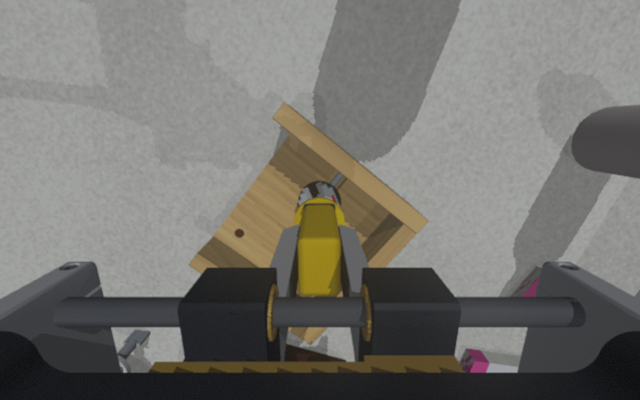

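The board now looks tight against the holder around (350,170). The torque has climbed from 0.06 to 0.40 N m, so the cam is at its stop. One last small turn confirms it, then I back off a little, lift out and turn back.

```bash
python3 -m handwheel '1 0 0 0 0 0 -2.5;1 0 0 0 0 0 0;1 0 0 0 0 0 0'; python3 -c "
from h import *
o=sensors.get_obs();print(o['torque'],np.degrees(np.arctan2(*R.from_quat(o['orientation']).as_matrix()[[1,0],0])))"; python3 -m handwheel '1 0 0 0 0 0 6;1 0 0 0 0 0 6;1 0 0 0 0 0 0;1 0 0 10 0 0 0;1 0 0 15 0 0 0;1 0 0 30 0 0 0;1 0 0 21 0 0 0;1 0 0 0 0 0 0;1 0 0 0 0 0 0'; python3 - <<'E'
from h import *
o=sensors.get_obs();print(np.degrees(np.arctan2(*R.from_quat(o['orientation']).as_matrix()[[1,0],0])),o['torque'])
w=snap('wrist','w6')
cv2.imwrite('pics/w6c.png',cv2.resize(w['pixels'][60:300,170:470,::-1],None,fx=2.5,fy=2.5))
E
```

```text
time_s: 9.7
eef_pos: [0.5365, 0.2646, 0.138]
orientation: [0.987, 0.161, 0.001, -0.0]
force: [3.2, 0.8, -4.1]
opening: 0.0241
[ 0.30285288 -0.82667247  0.59610055] 18.49092469157036
time_s: 10.82
eef_pos: [0.5353, 0.2642, 0.2137]
orientation: [0.965, 0.262, -0.001, 0.0]
force: [0.8, 0.2, -1.9]
opening: 0.0242
30.40961701238358 [-0.04606783 -0.00441266  0.04934821]
```

View pics/w6c.png

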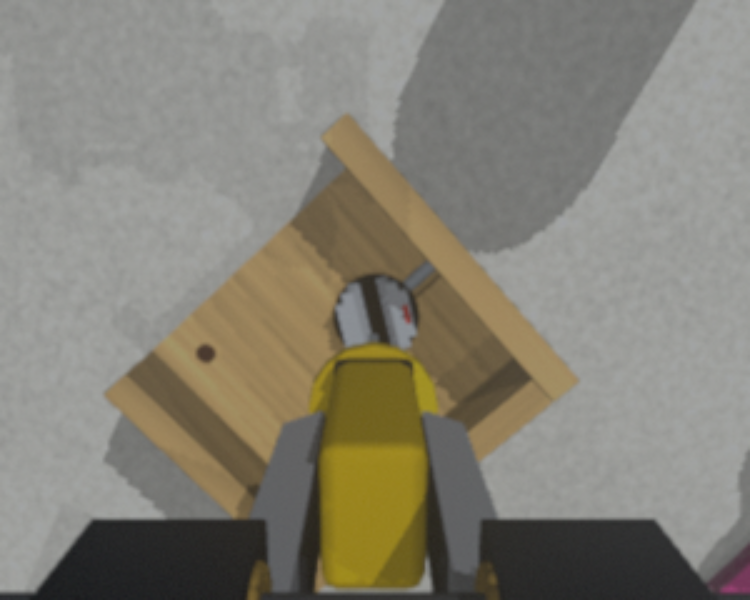

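The gap is closed. The slot reads about -45°, against +14.8° at the start, which is the full 60°. Now carry the driver back to its hole.

```bash
python3 -m handwheel '1 -3 -31 0 0 0 9.3;1 -3 -31 0 0 0 9.3;1 -3 -31 0 0 0 9.3;1 -3 -31 0 0 0 9.3;1 -3 -30 0 0 0 9.3;1 -3 -30 0 0 0 9.3;1 -3 -30 0 0 0 9.3;1 -4 -30 0 0 0 9.4;1 0 0 0 0 0 0;1 0 0 0 0 0 0'; python3 - <<'E'
from h import *
o=sensors.get_obs();E=o['eef_pos'];T=R.from_quat(o['orientation']).inv()
print(np.degrees(np.arctan2(*R.from_quat(o['orientation']).as_matrix()[[1,0],0])))
w=snap('wrist','w7');P=cloud(w)
for r in (208,220,232,262,280): print(r,T.apply(P[r,320]-E).round(4)*1000)
cv2.imwrite('pics/w7c.png',cv2.resize(w['pixels'][100:300,200:450,::-1],None,fx=3,fy=3))
E
```

```text
time_s: 12.12
eef_pos: [0.5107, 0.0211, 0.2134]
orientation: [0.61, 0.792, -0.0, -0.001]
force: [0.2, 0.8, -1.5]
opening: 0.0238
104.80749936161578
208 [  0.8 -17.5  32.7]
220 [  0.7 -17.8   6. ]
232 [  0.6 -17.8 -14. ]
262 [  0.6  -4.5 -24.2]
280 [  0.7   6.7 -23.8]
```

View pics/w7c.png

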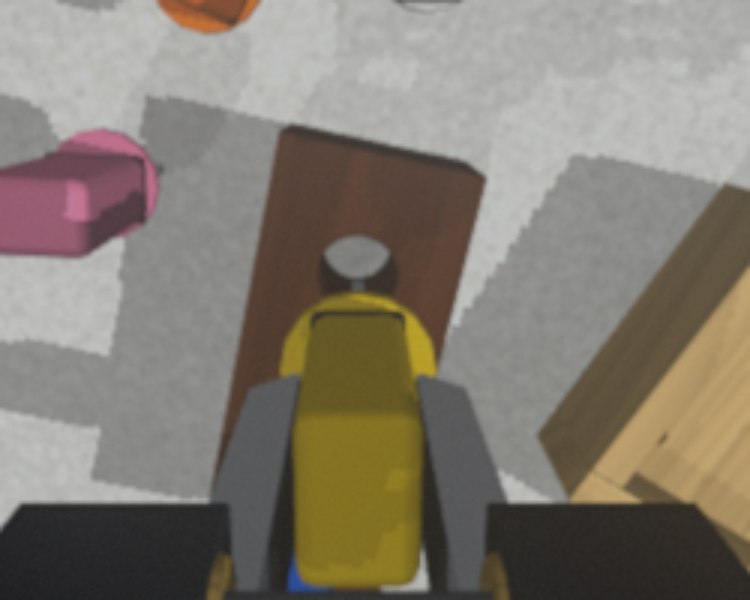

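The hole at crop (358,255) is directly in line with the driver and the grip is unchanged. Lower it in.

```bash
python3 -m handwheel '1 -0.4 -0.8 -20 0 0 0;1 0 0 -20 0 0 0;1 0 0 -20 0 0 0;1 0 0 -20 0 0 0;1 0 0 -12 0 0 0;1 0 0 -4 0 0 0;1 0 0 -1 0 0 0;1 0 0 0 0 0 0;1 0 0 0 0 0 0'
```

```text
time_s: 13.3
eef_pos: [0.511, 0.0197, 0.1175]
orientation: [0.609, 0.793, 0.0, 0.0]
force: [0.9, -0.5, -0.7]
opening: 0.0239
```

```bash
python3 -m handwheel '1 0 0 -1.5 0 0 0;1 0 0 0 0 0 0;1 0 0 -1 0 0 0;1 0 0 0 0 0 0'
```

```text
time_s: 13.8
eef_pos: [0.5108, 0.0197, 0.1149]
orientation: [0.609, 0.793, 0.0, 0.0]
force: [-0.8, 0.6, 2.9]
opening: 0.0235
```

The upward force of 2.9 N shows the flange is resting on the block. Release and rise.

```bash
python3 -m handwheel '0.2 0 0 0 0 0 0;-0.2 0 0 0 0 0 0;-1 0 0 0 0 0 0;-1 0 0 0 0 0 0;-1 0 0 0 0 0 0;-1 0 0 0 0 0 0;-1 0 0 0 0 0 0;-1 0 0 0 0 0 0'; python3 -m handwheel '-1 0 0 20 0 0 0;-1 0 0 40 0 0 0;-1 0 0 50 0 0 0;-1 -40 0 20 0 0 0;-1 -60 0 0 0 0 0;-1 -60 0 0 0 0 0;-1 -60 0 0 0 0 0;-1 0 0 0 0 0 0'; python3 - <<'E'
from h import *
a=snap('top','top2');P=cloud(a);hsv=cv2.cvtColor(a['pixels'],cv2.COLOR_RGB2HSV);H,S=hsv[...,0],hsv[...,1]
for n,m in(('yellow',(H>20)&(H<35)&(S>150)),('blue',(H>105)&(H<130)&(S>120))):
    m=m&(P[...,2]>.132)&(P[...,2]<.15)&(abs(P[...,1]-.022)<.05)&(P[...,0]>.4)&(P[...,0]<.68)
    q=P[m];print(n,len(q),np.median(q,0).round(3),cv2.minAreaRect((q[:,:2]*1000).astype(np.float32)))
s=snap('scene','scene2')
cv2.imwrite('pics/fin.png',np.vstack([cv2.resize(a['pixels'][110:270,120:520],(600,240)),cv2.resize(s['pixels'][80:300,200:640],(600,300))])[:,:,::-1])
E
```

```text
time_s: 14.8
eef_pos: [0.5107, 0.0198, 0.1145]
orientation: [0.609, 0.793, 0.0, -0.0]
force: [-0.0, -0.1, 0.5]
opening: 0.0941
time_s: 15.8
eef_pos: [0.2867, 0.0203, 0.2444]
orientation: [0.609, 0.793, -0.0, -0.0]
force: [0.9, -0.3, -0.5]
opening: 0.0937
yellow 260 [0.512 0.021 0.14 ] ((513.0439453125, 20.504602432250977), (35.38943862915039, 24.016693115234375), 15.528182029724121)
blue 234 [0.604 0.025 0.14 ] ((605.95361328125, 24.569847106933594), (34.56080627441406, 24.335163116455078), 16.110885620117188)
```

View pics/fin.png

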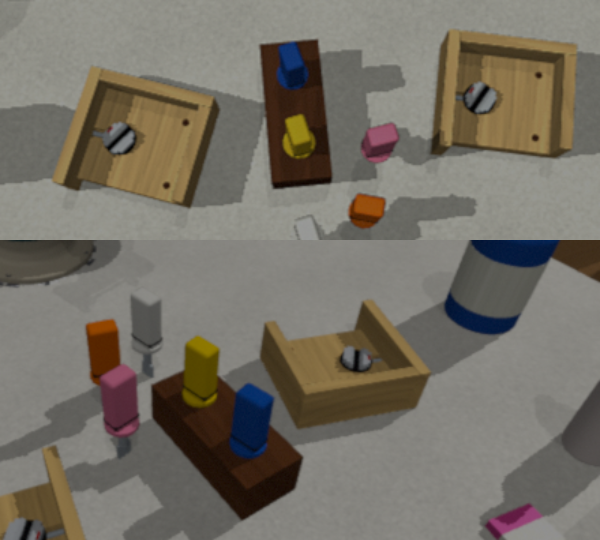

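Both views show the left holder tight like the other one. The yellow driver is upright in its hole, with its top at z = 0.140 m as at the start, and the blue one is in place.

```bash
python3 -c "
from plant import order
print(order.close_job())"
```

```text
the job is handed in; nothing more can be done
None
```

The job is done and handed in, with the last motion ending at about 16 s of the 51 s allowed. I took the yellow screwdriver and put its blade in the slot of the gapped holder's cam. I turned it about 86° clockwise and put it back in its hole.

- **Cam at its stop:** the torque rose from about 0.06 to 0.60 N m over the last turns. The slot turned from +14.8° to about -45°, the full 60°, the second angle read by eye from the picture.
- **End board:** no gap was visible in the wrist, top or scene pictures.
- **Yellow screwdriver:** upright with its flange seated. Its top is at 0.140 m, as before, and it stands within about 2 mm of its first position.
- **Blue screwdriver:** measured within 1 mm of where it was.
- **Gripper:** open and clear of everything at hand-in.
- **Forces:** all readings I saw stayed below about 6 N; I checked them at the end of each move, not continuously.

One check disagreed: my first estimate of how the driver sat in the grip was 3 mm off, because the mask took in part of the handle's side. The handle's near face and the flange both put it within 1 mm, and the blade then went into the slot without resistance.

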